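Drift the extruder strap into line and bolt it down

TASK

The clay extruder's swing strap is out of line with the boss under it. Work the tapered drift down through the strap's hole into the boss until its collar sits on the strap and press it home with a firm, steady push of about 15 N, so that the holes come into line; then draw it out and stand it back in a hole of the wooden stand. Put the bolt down through both holes until its flange sits on the strap. Go by feel: never force drift or bolt against the mount with 40 N or more, and leave the glaze jars and the stamp where they are.

Things in the scene. Friction and masses are not known exactly. Their poses are not given: they have to be found in the camera images.
- mount: grey mount screwed to the table; plate 100x226x10 mm. Origin: centre of its underside; y to the strap's pivot, z up. At its -y end stands a 50x50 mm boss, z 10 to 62 mm, with a 20 mm upright hole right through it on the line y = -75 mm. Its slotted foot is clamped elsewhere each time: the hole lies at x = -4 to +4 mm, its exact place is not given; the boss cannot be moved by hand
- strap_hole (a point): centre of the 20 mm hole in the steel swing strap (46 mm wide, 8 mm thick, on the boss), at its top face, 70 mm above the table. y points to the pivot, z up. At the start it stands 3 to 12 mm to the mount's +x side of the boss's hole. About 4 N sideways moves it; it stays where left. A ring 42 mm wide, 12 mm high stands on the strap 88 mm from the hole
- strap_pivot (a point): the strap's upright pivot axis, at its top face, 150 mm from strap_hole; a hexagon head 26 mm wide covers it, its top 11 mm above this point. Turns with the strap
- drift_mid (a point): on the drift's axis, half-way up its 126 mm; z up, away from the tip. Steel, 0.2-0.33 kg: blunt tip 5 mm wide 63 mm below this point, tapering to 19 mm wide 21 mm below it, then straight to the underside of a 32 mm collar, 7 mm below it. Above it, from 1 mm below, a square dark handle 24x24x64 mm, flats square to x and y. Stands in a hole of the stand, collar on its top
- bolt_mid (a point): on the bolt's axis, half-way up its 68 mm; z up. Steel, 0.16 kg: shank 18 mm wide with a 3 mm bevel, its end 34 mm below this point; flange 32 mm wide, 4 mm thick, underside 6 mm above this point; on it a round head 26 mm wide, 24 mm tall, top 34 mm above this point. Stands in the other hole of the stand, flange on its top
- stand_top (a point): centre of the top of the fixed wooden stand, 56x150 mm, 66 mm high, long side along its y axis. Two upright holes 22 mm across go right through it, at y = -37.5 and +37.5 mm
- jar_a_mid (a point): middle of the taller glaze jar (white, dark lid), 53 mm wide, 62 mm tall; leave it
- jar_b_mid (a point): middle of the shorter glaze jar (green, white lid), 49 mm wide, 56 mm tall; leave it
- stamp_mid (a point): middle of a wooden stamp block, 30x30 mm, 56 mm tall; leave it
Mind the look-alikes: they are no part of the job. What is shaped like the part that bears drift_mid but pink is not meant.

How it is judged:
By the outcome, as a careful person would: the job done as asked, in the order asked, and still so for the second after the job is handed in, with the robot touching nothing.
It also fails if it takes over 72 s, if anything falls off the work surface, if the arm or the gripper's body presses on something with over 40 N, if the wrist force passes 120 N, or if a joint passes its speed limit or range.

ROBOT

A 6-joint arm with a two-finger parallel gripper is mounted at the origin on a cart in front of the work surface, level with it; the furniture and walls round the work are solid. World frame = base frame: x ahead of the robot, y to its left, z up, the work surface at z = 0. Lengths are in m, angles in rad, forces in N, time in s.
With the tool pointing down it reaches from about 0.325 to 0.875 m from the base axis. Payload 4.4 kg.
Tool frame: the origin (TCP) lies at the centre of the arm's flange, where the gripper is bolted on; the fingertips stand 173 mm ahead of it and the grasp point (between the pads) lies ahead of it (robot.pinch_z is the y of the grasp point in the tool frame, in m); y points along the fingers, z is the direction in which the jaws open and shut, and the axes are right-handed (so a half turn about y gives the same grasp; the last joint's range is limited). The gripper opens to 85 mm and grips with 20 to 120 N. Pads are 22 mm wide; open, the fingers measure 114 mm over their backs; the gripper's body (76 mm by 85 mm) begins 54 mm behind the grasp point. The pads swing forward as they close: fully open they stand 13 mm farther back than shut.
Start: joints at [-1.349, 0.207, 1.542, -0, 1.393, -0.15], TCP at [0.209, -0.536, 0.405] pointing down, gripper open.
Joint ranges: [-2.73, 2.73], [-0.86, 2.22], [0.23, 2.46], [-1.11, 4.25], [0.08, 2.63], [-2.82, 2.82]. Speed limits (rad/s): [2.79, 2.79, 3.14, 3.14, 3.14, 3.14].

INTERFACE

Orientations are given as a unit quaternion [w, x, y, z].
In Python, from plant import robot, viewer gives the robot as it stands.
- The arm moves only by the tool move_arm, never from a script. Its argument "commands" is one flat list of numbers, 7 for each row, row after row: the shift along the tool's x, y, z in mm, then the turn, a rotation vector about the tool's x, y, z in rad, then the finger opening in mm, from 0 to 85.4. In form: [tx, ty, tz, rx, ry, rz, jaw, tx, ty, tz, rx, ry, rz, jaw, ...]. A call has exactly 8 rows; each row shifts and turns the commanded pose from where the row before left it, along the tool's axes as they then stand; what a row does not reach is not made up. A row lasts 1/12 s, in which the tool goes at most 41.7 mm and 7.16 degrees, less where a joint would pass 70% of its speed; a pose out of reach is approached as far as the arm can. A call with a gripper value outside its range is refused whole. The fingers move at their own pace and stop on an object; "newtons" is the grip in N (left out, the last holds). Time passes only in rows, so rows that do not move let the fingers close, or fill a call up. It gives the time, the measured TCP pose, the force and the opening at its end, in the units of the state.
- robot.observe(): the state, without advancing time (a new reading comes with each control period).
- viewer.snapshot(name): name is "side" or "top"; returns (picture, depth): 384x512x3 uint8, red, green, blue; 384x512 float32, m along the optical axis (not along the pixel's ray), 0 where there is no reading.
- viewer.calibration(name): a dict with "mtx" (3x3 intrinsics, pixels), "cam_to_world" (4x4, takes a point from camera to world coordinates). Camera axes: x right, y down, z forward; pixel columns grow to the right and rows downward; lengths in m; the calibration is good to about 2 mm. A picture is of the moment at which its call begins. calibration takes no time and is no camera call.
- robot.hand_in(): hands the job in, once; it reports no verdict.
The state is a dict: "t": time; "joint_positions": joint angles; "joint_velocities": joint speeds; "effort": joint torques, N m; "eef_pos": TCP position; "tcp_rot": TCP orientation; "contact_force": force on the tool from outside, world axes, zero at the start; "moment": the same for the moment, N m; "gripper_width": opening from 0.0 (shut) to 1.0 (fully open).
Only numpy, scipy, OpenCV 4.12 (cv2) and the standard library are available. Lean on these libraries where they do the work, as an engineer would, in place of code of your own. Each camera call takes 0.05 s, during which the arm holds its last target.

## Working session

There is one attempt and no reset: what is moved stays moved. The work goes in short steps, Python scripts to look and compute and a tool call to move; the robot and the scene stay as the last step left them, time stands still between calls to the robot, and variables do not carry over. Pictures are saved under pics/ and viewed, and the job is handed in when it is done.

Besides the shell and the picture viewer there is one more tool, called after ">>>" in YAML: its name, and indented under it one key for each argument. move_arm: Moves the arm, as the interface text tells. Its arguments: {"type":"object","properties":{"commands":{"type":"array","items":{"type":"number"}},"newtons":{"type":"number"}},"required":["commands"]}

```bash
ls; mkdir -p pics; python3 - <<'E'
from plant import robot, viewer
import cv2,numpy as np,pickle
print(robot.observe()); print(robot.pinch_z)
d={}
for n in("side","top"):
    p,z=viewer.snapshot(n); c=viewer.calibration(n); d[n]=(p,z,c)
    print(n,c)
    cv2.imwrite(f"pics/{n}0.png",cv2.resize(p[:,:,::-1],None,fx=1.5,fy=1.5,interpolation=cv2.INTER_CUBIC))
pickle.dump(d,open("snap0.pkl","wb"))
E
```

```text
pics
{'t': 0.0, 'joint_positions': array([-1.34851603e+00,  2.07447411e-01,  1.54300650e+00,  3.15283727e-06,
        1.39350542e+00, -1.50506793e-01]), 'joint_velocities': array([-0.00094325, -0.00134311, -0.00034579, -0.0001047 , -0.00013412,
        0.00129154]), 'effort': array([-1.10249464e-03, -3.83032715e+01, -2.91600055e+01, -4.63794877e-04,
        1.04720460e-02,  1.77045757e-05]), 'eef_pos': array([ 0.20932411, -0.53513892,  0.40348481]), 'tcp_rot': array([ 0.13100907, -0.13106693,  0.69569475, -0.69402226]), 'contact_force': array([-0.31488646,  0.46998837, -0.24397898]), 'moment': array([-0.07424161,  0.00309113,  0.00291369]), 'gripper_width': 1.0001586003097716}
0.1547
side {'mtx': array([[421.83277581,   0.        , 249.58691042],
       [  0.        , 421.83277581, 194.40635928],
       [  0.        ,   0.        ,   1.        ]]), 'cam_to_world': array([[-9.96199428e-01, -4.48864325e-02,  7.46452187e-02,
         4.47246835e-01],
       [-8.71016658e-02,  5.13200958e-01, -8.53837266e-01,
         9.91001850e-01],
       [ 1.77109714e-05, -8.57093918e-01, -5.15160184e-01,
         5.28963890e-01],
       [ 0.00000000e+00,  0.00000000e+00,  0.00000000e+00,
         1.00000000e+00]])}
top {'mtx': array([[465.59879901,   0.        , 259.73248399],
       [  0.        , 465.59879901, 196.56839236],
       [  0.        ,   0.        ,   1.        ]]), 'cam_to_world': array([[-0.01087829, -0.99105564,  0.13300522,  0.39517214],
       [-0.99987722,  0.00928065, -0.01262593,  0.2869974 ],
       [ 0.01127863, -0.13312624, -0.99103491,  1.05310155],
       [ 0.        ,  0.        ,  0.        ,  1.        ]])}
```

View pics/top0.png

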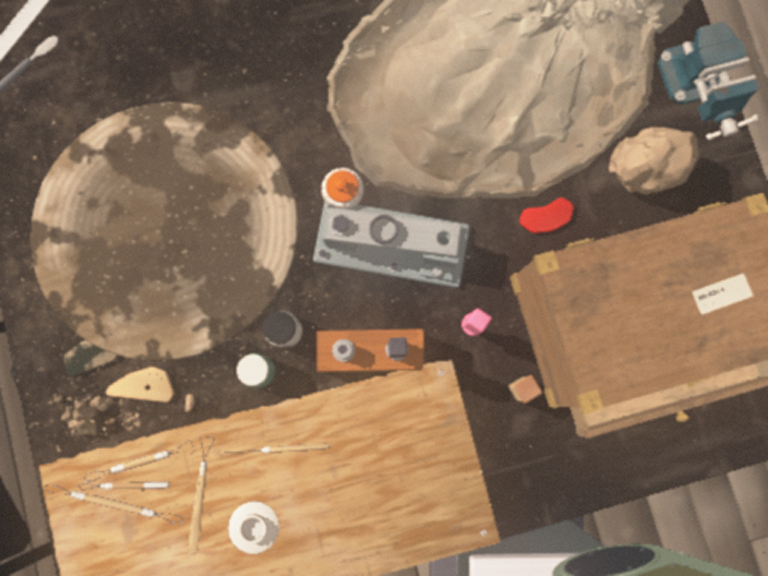

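View pics/side0.png

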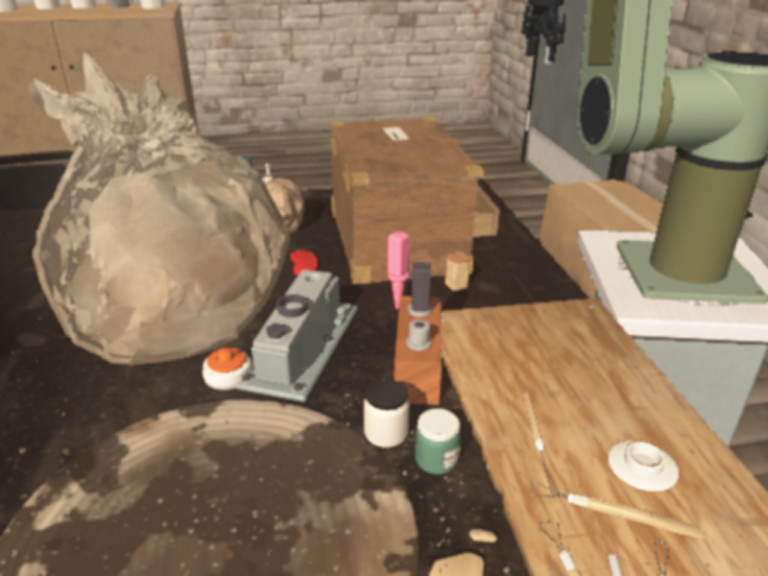

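```bash
cat > h.py <<'E'
import numpy as np,cv2,pickle
def load(f="snap0.pkl"): return pickle.load(open(f,"rb"))
def world(c,u,v,z):
    K,T=c["mtx"],c["cam_to_world"]
    p=np.array([(u-K[0,2])/K[0,0]*z,(v-K[1,2])/K[1,1]*z,z,1.0]); return (T@p)[:3]
def onplane(c,u,v,h):
    K,T=c["mtx"],c["cam_to_world"]
    d=T[:3,:3]@np.array([(u-K[0,2])/K[0,0],(v-K[1,2])/K[1,1],1]); o=T[:3,3]
    return o+d*(h-o[2])/d[2]
def proj(c,p):
    K,T=c["mtx"],np.linalg.inv(c["cam_to_world"]); q=T[:3,:3]@np.array(p)+T[:3,3]; q=K@q; return q[:2]/q[2]
def crop(p,x0,y0,x1,y1,s,f):
    im=cv2.resize(p[y0:y1,x0:x1,::-1],None,fx=s,fy=s,interpolation=cv2.INTER_CUBIC)
    for x in range((x0+9)//10*10,x1,10): cv2.putText(im,str(x),((x-x0)*s,8),0,.3,(0,255,255));cv2.line(im,((x-x0)*s,10),((x-x0)*s,14),(0,255,255))
    for y in range((y0+9)//10*10,y1,10): cv2.putText(im,str(y),(0,(y-y0)*s+4),0,.3,(0,255,255))
    cv2.imwrite(f,im)
E
python3 - <<'E'
from h import *
d=load()
p=d["top"][0]
crop(p,200,125,320,185,6,"pics/t_mount.png")
crop(p,170,195,370,275,4,"pics/t_stand.png")
p=d["side"][0]
crop(p,150,150,320,310,5-1,"pics/s_mount.png")
E
```

```text
(no output)
```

View pics/t_mount.png

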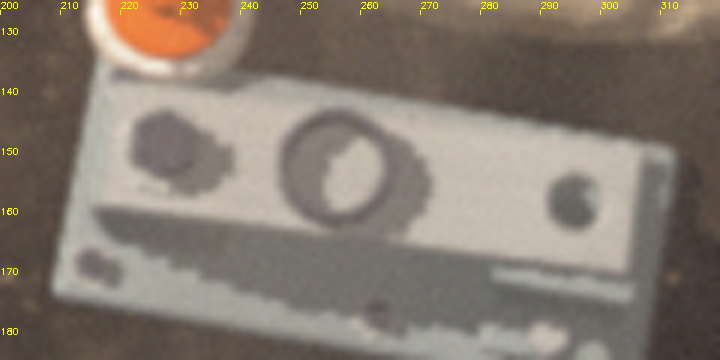

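View pics/t_stand.png

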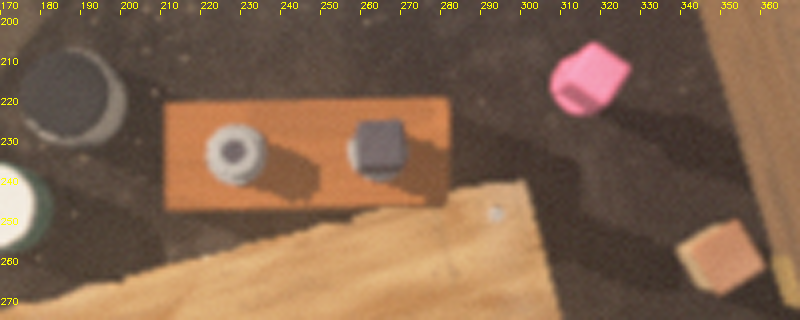

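View pics/s_mount.png

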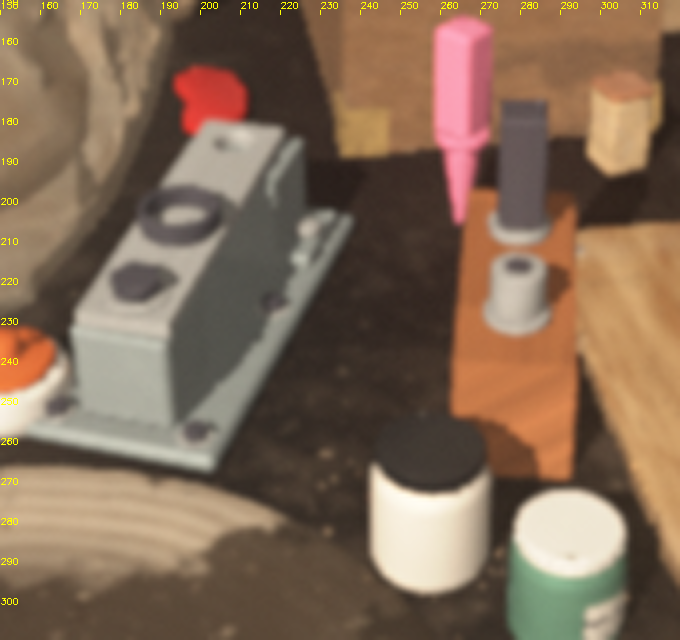

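```bash
python3 - <<'E'
from h import *
d=load(); np.set_printoptions(precision=4,suppress=True)
c=d["top"][2];z=d["top"][1]
for n,u,v,h in [("strap_hole",294.5,158.3,.070),("pivot",227.3,149,.081),("ring",255.5,153,.082),("drift",264.3,232,.136),("bolttop",228.5,232.5,.094),("flange",229,233,.07),
  ("st1",211,220,.066),("st2",282,219.5,.066),("st3",281,246,.066),("st4",211,248,.066),("pink",318,211,.1),("jara",185,218,.062),("jarb",168.5,246.5,.056),("stamp",350,259,.056),
  ("m1",217.5,134.5,.01),("m2",311.7,148.5,.01),("m3",209,173.5,.01),("m4",308,189,.01)]:
    uu,vv=int(round(u)),int(round(v))
    print(n,onplane(c,u,v,h)*1000, "depth:",world(c,u,v,np.median(z[vv-1:vv+2,uu-1:uu+2]))*1000)
c=d["side"][2];z=d["side"][1]
# side: handle top centre etc
for n,u,v,h in [("drift top",281,176,.136),("bolttop",279,216,.094),("collar",279.5,206,.07),("flange",279,228.5,.068),("hole",205,185,.07),("hex",184.5,219,.081),("ring",195,201.5,.082)]:
    uu,vv=int(round(u)),int(round(v))
    print(n,onplane(c,u,v,h)*1000, "depth:",world(c,u,v,np.median(z[vv-1:vv+2,uu-1:uu+2]))*1000)
crop(d["side"][0],185,170,245,240,10,"pics/s_hole.png")
crop(d["side"][0],255,160,305,240,7,"pics/s_drift.png")
crop(d["top"][0],210,215,290,255,10,"pics/t_drift.png")
E
```

```text
strap_hole [609.6618 198.5989  70.    ] depth: [612.7756 197.3156  55.7283]
pivot [628.7175 342.7216  81.    ] depth: [628.4722 342.6631  82.021 ]
ring [619.2654 282.6264  82.    ] depth: [622.0498 282.5721  69.934 ]
drift [447.8317 267.0912 136.    ] depth: [447.778  267.1115 136.9362]
bolttop [449.9698 339.7946  94.    ] depth: [449.9706 339.7954  93.9848]
flange [450.2782 340.0652  70.    ] depth: [448.9235 338.7607  94.1669]
st1 [478.4438 378.3981  66.    ] depth: [484.0074 384.5049   0.048 ]
st2 [478.0107 227.6076  66.    ] depth: [483.41   223.7366   1.662 ]
st3 [421.9855 230.6859  66.    ] depth: [423.446  227.6186  12.2324]
st4 [419.3551 378.2185  66.    ] depth: [420.9618 384.2792   0.4165]
pink [491.9692 155.1522 100.    ] depth: [489.3334 158.7423 125.9532]
jara [483.6026 434.1188  62.    ] depth: [483.5656 434.0573  62.4147]
jarb [423.728  469.3833  56.    ] depth: [423.6991 469.1988  57.0085]
stamp [393.1978  83.7223  56.    ] depth: [393.1992  83.867   56.7098]
m1 [680.0689 369.2535  10.    ] depth: [677.9353 368.6375  17.8115]
m2 [645.3668 153.2104  10.    ] depth: [647.5519 152.042    0.8898]
m3 [589.1454 388.4459  10.    ] depth: [590.6307 389.2227   2.013 ]
m4 [551.46   164.0351  10.    ] depth: [553.0075 162.8175  -0.3288]
drift top [449.2363 264.9561 136.    ] depth: [449.2446 261.8956 134.3436]
bolttop [449.492  342.3768  94.    ] depth: [449.4957 341.3229  93.2933]
collar [449.6058 270.3211  70.    ] depth: [449.5845 276.8243  74.1415]
flange [448.4737 345.4724  68.    ] depth: [448.4576 353.9427  74.0485]
hole [614.6616 198.9297  70.    ] depth: [616.4782 190.335   65.0198]
hex [626.182 348.561  81.   ] depth: [626.4566 347.5751  80.3125]
ring [618.4132 287.1567  82.    ] depth: [622.9296 268.5846  70.2062]
```

View pics/s_hole.png

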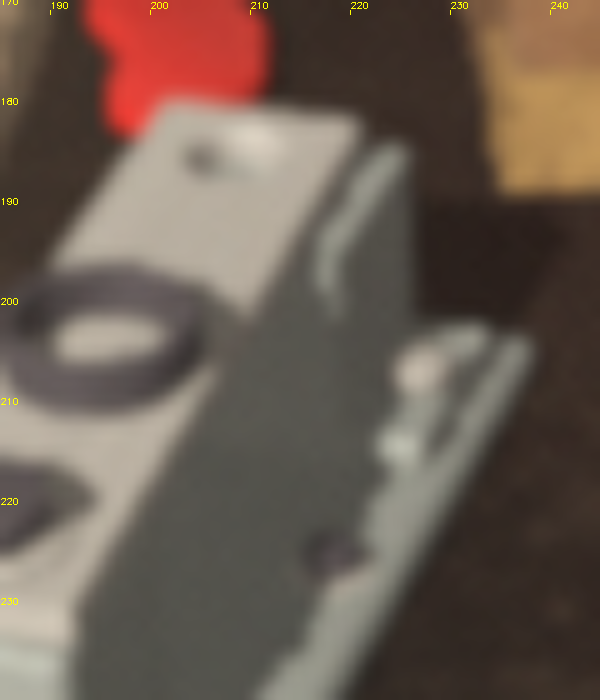

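View pics/s_drift.png

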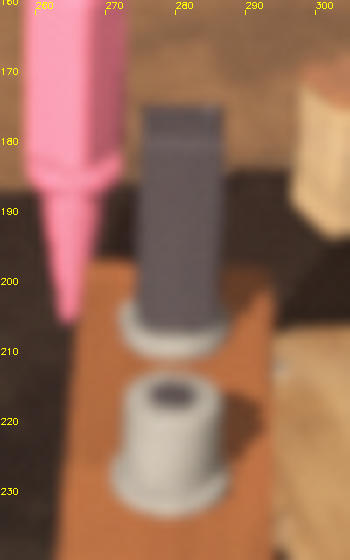

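View pics/t_drift.png

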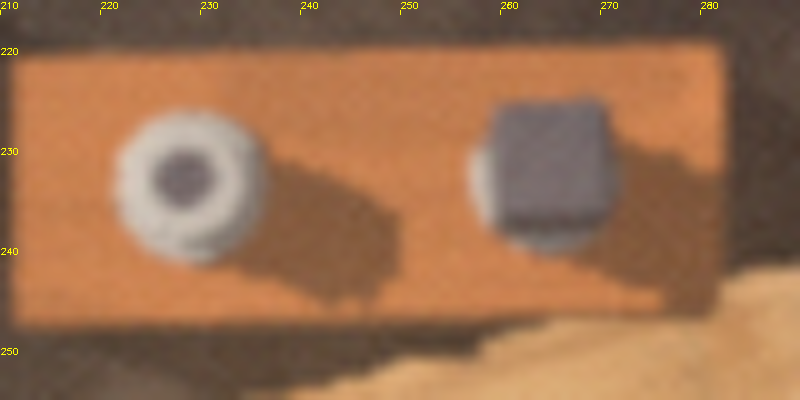

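```bash
python3 - <<'E'
from h import *
d=load(); np.set_printoptions(precision=4,suppress=True,linewidth=250)
c=d["top"][2];z=d["top"][1]
print("u 278..314")
for v in range(144,186):
    print(v,*["%3d"%round(1000*world(c,u,v,z[v,u])[2]) if z[v,u]>0 else " --" for u in range(278,314)])
crop(d["top"][0],275,140,315,192,12,"pics/t_hole.png")
E
```

```text
u 278..314
144   8   8   8  12  10   5   1   2   0   3   1  -1   1  -3  -3   1  -2  -2   1  -1   1  -1  -1   4  -3   0   0   1   0   1   1  -2   4  -2   2   0
145  10  11  10  14  10  10  12  10  10  10   6   1   4  -3  -1  -2   1   2   2  -2   2   0   2   1   2   1  -3  -2   0   0   3  -2  -2   0   1  -3
146  69  71  71  69  74  12   9  11  23  17  18   8   9   9  10   9   3   1  -1   1  -1  -2   0   1   2   2   2   0   1  -4  -1   2  -2  -2  -2   2
147  72  70  70  69  71  69  74  72  70  71  69  68  70  18  19  18  16   8   9  10  11  14   5   0   1   1  -1  -1   2  -2   1  -1   1   1   1  -2
148  68  73  68  71  71  70  71  66  72  69  71  71  68  71  69  72  73  71  70  68  15  19  11   7   7  10  10  11   1  -3  -3  -2   3   2   2   1
149  70  68  69  67  68  71  69  70  70  70  68  70  71  68  72  68  70  71  74  70  72  72  73  73  72  71  71  70   8   8  10  11   9   9   1  -1
150  73  71  68  67  69  70  71  71  66  69  73  70  72  69  72  69  70  70  73  68  70  72  68  69  73  67  67  72  17  20   9  10  10  10  11   0
151  71  72  73  71  73  72  68  69  71  70  67  70  
[... 4426 characters left out ...]
  22  23  21  26  24  21  24  18  14  18  18  16  20  20  24  12  12  12  13   9   6   3   0   1   3   3  -2
182   9  10  20  19  18  19  20  18  22  20  19  22  24  26  24  23  17  14  17  19  15  18  17  18  13   7  11  13  11   8  -3   1   2   5   0  -3
183   9   8  16  18  16  19  23  19  18  22  17  22  23  22  25  19  19  18  20  19  20  20  19  20   9   7  11  11   6   2   2   4  --  -3   2   1
184  10  10  13  11   8   8  15  16  15  14  18  15  17  17  19  20  18  19  13  19  19  16  19  18   7   7   9  12  11   1   4   8   0   1   0   2
185   8  10  11   8  10  11  14  11  11  10  10  15  14  16  17  21  17  16  19  18  17  18  19  19   7  11  12  10  12   3  -1   4  -4  -1   4   2
```

View pics/t_hole.png

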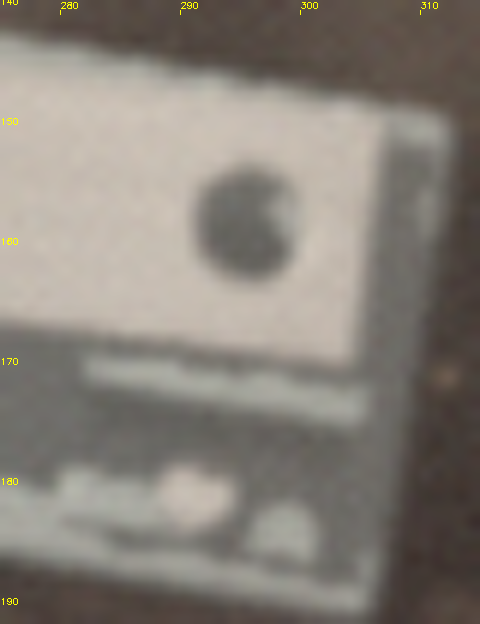

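```bash
python3 - <<'E'
from h import *
d=load(); np.set_printoptions(precision=1,suppress=True,linewidth=250)
c=d["top"][2];z=d["top"][1]
# classify world points
V,U=np.mgrid[130:195,205:316]
K,T=c["mtx"],c["cam_to_world"]
Z=z[130:195,205:316]
P=np.stack([(U-K[0,2])/K[0,0]*Z,(V-K[1,2])/K[1,1]*Z,Z],-1)@T[:3,:3].T+T[:3,3]
P=P*1000
def rect(mask):
    m=mask.astype(np.uint8)
    n,l,s,_=cv2.connectedComponentsWithStats(m,connectivity=4); k=1+np.argmax(s[1:,4]); return l==k
st=rect((P[...,2]>66)&(P[...,2]<76)&(Z>0))
print("strap minrect",cv2.minAreaRect(P[st][:,:2].astype(np.float32)))
# edge fits: strap upper/lower boundary lines for u in 240..300
for name,f in(("up",min),("lo",max)):
    pts=[]
    for u in range(262,303):
        if u in range(245,275): continue
        vs=[v for v in range(130,195) if st[v-130,u-205]]
        v=f(vs)+(-.5 if name=="up" else .5)
        pts.append(onplane(c,u,v,.07)[:2]*1000)
    a=np.polyfit(np.array(pts)[:,1],np.array(pts)[:,0],1); print(name,"x=",a,"at y=197:",np.polyval(a,197),"deg",np.degrees(np.arctan(a[0])))
# boss -x edge at z=62
pts=[]
for u in range(284,303):
    vs=[v for v in range(160,185) if 58.5<P[v-130,u-205,2]<67]
    pts.append(onplane(c,u,max(vs)+.5,.062)[:2]*1000)
a=np.polyfit(np.array(pts)[:,1],np.array(pts)[:,0],1); print("boss -x edge",a,np.polyval(a,197),np.degrees(np.arctan(a[0])))
# strap hole
h=[(u,v) for u in range(288,303) for v in range(152,166) if P[v-130,u-205,2]<66.5]
h=np.array(h); print("hole",len(h),h.mean(0),onplane(c,*h.mean(0),.07)*1000)
for q in [(296,158.4),(294,158),(298,159),(299,161)]: print("boss hole edge",q,onplane(c,*q,.062)*1000)
for q in [(296,154.4),(296,162.6)]: print("strap hole edge",q,onplane(c,*q,.07)*1000)
# plate
pl=(P[...,2]>5)&(Z>0); print("plate all minrect",cv2.minAreaRect(P[rect(pl&(U<314)&(V>136))][:,:2].astype(np.float32)))
# stand/drift handle tops
V,U=np.mgrid[200:260,200:300]; Z=z[200:260,200:300]
Q=(np.stack([(U-K[0,2])/K[0,0]*Z,(V-K[1,2])/K[1,1]*Z,Z],-1)@T[:3,:3].T+T[:3,3])*1000
for n,lo,hi in(("handle",131,142),("bolt head",90,98),("stand",60,68)):
    m=rect((Q[...,2]>lo)&(Q[...,2]<hi)); print(n,m.sum(),Q[m].mean(0),cv2.minAreaRect(Q[m][:,:2].astype(np.float32)))
E
```

```text
strap minrect ((620.2390747070312, 270.4862976074219), (189.92471313476562, 47.360748291015625), 81.8050308227539)
up x= [  0.1 605.7] at y=197: 633.143263254627 deg 7.922233291042629
lo x= [  0.1 557.9] at y=197: 585.9056960762945 deg 8.079483587675435
boss -x edge [  0.2 540.4] 577.6627358418117 10.715004730724617
hole 62 [295.6 158.5] [609.3 196.2  70. ]
boss hole edge (296, 158.4) [611.2 194.6  62. ]
boss hole edge (294, 158) [612.1 199.   62. ]
boss hole edge (298, 159) [609.8 190.3  62. ]
boss hole edge (299, 161) [605.3 188.2  62. ]
strap hole edge (296, 154.4) [618.2 195.2  70. ]
strap hole edge (296, 162.6) [600.2 195.6  70. ]
plate all minrect ((616.3582763671875, 270.94171142578125), (225.6625518798828, 100.60275268554688), 79.01113891601562)
handle 141 [450.7 266.6 135.8] ((450.7989196777344, 266.618896484375), (21.747922897338867, 21.84459686279297), 89.33778381347656)
bolt head 118 [450.1 341.5  94.2] ((450.0611267089844, 341.8692321777344), (22.769147872924805, 22.69754981994629), 89.48068237304688)
stand 1286 [450.2 305.   65.7] ((450.6597595214844, 304.09661865234375), (56.30610656738281, 149.19265747070312), 0.5410867929458618)
```

```bash
cat >> h.py <<'E'
from scipy.spatial.transform import Rotation as R
def state():
    from plant import robot
    s=robot.observe(); q=s["tcp_rot"]; r=R.from_quat([q[1],q[2],q[3],q[0]]); M=r.as_matrix()
    p=s["eef_pos"]*1000; pinch=p+M[:,1]*robot.pinch_z*1000
    return s,M,p,pinch
E
python3 - <<'E'
from h import *
np.set_printoptions(precision=3,suppress=True,linewidth=250)
s,M,p,g=state(); print(M,p,g)
d=load(); c=d["top"][2];z=d["top"][1]
for u,v in [(380,180),(450,160),(400,240),(480,140),(360,200),(470,250),(340,50),(300,320)]: print(u,v,world(c,u,v,z[v,u])*1000)
E
```

```text
[[-0.931 -0.     0.364]
 [-0.364  0.002 -0.931]
 [-0.    -1.    -0.002]] [ 209.341 -535.176  403.605] [ 209.269 -534.857  248.905]
380 180 [541.487  47.153 183.517]
450 160 [578.916 -88.645 184.253]
400 240 [427.637  14.447 182.246]
480 140 [ 617.316 -148.56   185.598]
360 200 [510.327  74.269 129.324]
470 250 [ 407.637 -114.983  184.046]
340 50 [795.225 117.335 197.955]
300 320 [262.793 189.091  14.314]
```

```bash
cat >> h.py <<'E'
def plan(M,dw,n,ry):
    """rows for world shift dw (mm) split over n rows with ry turn per row"""
    out=[];A=M.copy()
    for i in range(n):
        t=A.T@(np.array(dw)/n); out.append([round(x) for x in t]+[0,ry,0]); A=A@R.from_rotvec([0,ry,0]).as_matrix()
    return out
E
python3 - <<'E'
from h import *
s,M,p,g=state()
o=plan(M,[241,802,10],24,-.05)
for i in range(0,24,8): print([r[:3] for r in o[i:i+8]])
E
```

```text
[[-22, 0, -27], [-23, 0, -26], [-24, 0, -25], [-25, 0, -24], [-27, 0, -23], [-28, 0, -21], [-29, 0, -20], [-30, 0, -18]]
[[-31, 0, -17], [-31, 0, -15], [-32, 0, -14], [-33, 0, -12], [-33, 0, -11], [-34, 0, -9], [-34, 0, -7], [-34, 0, -5]]
[[-35, 0, -4], [-35, 0, -2], [-35, 0, 0], [-35, 0, 2], [-35, 0, 3], [-35, 0, 5], [-34, 0, 7], [-34, 0, 8]]
```

Candidates for the drift: dark-handled one in the stand at top-view pixel (264,231), the pink look-alike at (318,213), and the bolt at (228,232). The crop shows that (264,231) has a dark square handle over a collar on the stand, so I choose that one.

>>> move_arm:
  commands: [-22,0,-27,0,-0.05,0,85,-23,-2,-26,0,-0.05,0,85,-24,-2,-25,0,-0.05,0,85,-25,-2,-24,0,-0.05,0,85,-27,-2,-23,0,-0.05,0,85,-28,-2,-21,0,-0.05,0,85,-29,0,-20,0,-0.05,0,85,-30,0,-18,0,-0.05,0,85]

```text
t: 0.77
eef_pos: [0.2915, -0.2665, 0.4144]
tcp_rot: [0.267, -0.267, 0.655, -0.655]
contact_force: [0.9, -0.6, -0.4]
gripper_width: 0.991
```

>>> move_arm:
  commands: [-31,0,-17,0,-0.05,0,85,-31,0,-15,0,-0.05,0,85,-32,0,-14,0,-0.05,0,85,-33,0,-12,0,-0.05,0,85,-33,0,-11,0,-0.05,0,85,-34,0,-9,0,-0.05,0,85,-34,0,-7,0,-0.05,0,85,-34,0,-5,0,-0.05,0,85]

```text
t: 1.43
eef_pos: [0.3717, 0.0006, 0.4145]
tcp_rot: [-0.392, 0.392, -0.588, 0.589]
contact_force: [0.3, -0.2, -0.5]
gripper_width: 1.001
```

>>> move_arm:
  commands: [-35,0,-4,0,-0.05,0,85,-35,0,-2,0,-0.05,0,85,-35,0,0,0,-0.05,0,85,-35,0,2,0,-0.05,0,85,-35,0,3,0,-0.05,0,85,-35,0,5,0,-0.05,0,85,-34,0,7,0,-0.05,0,85,-34,0,8,0,-0.05,0,85]

```text
t: 2.1
eef_pos: [0.4525, 0.2691, 0.4141]
tcp_rot: [-0.501, 0.502, -0.499, 0.499]
contact_force: [0.1, -1.5, 1.0]
gripper_width: 0.996
```

```bash
python3 - <<'E'
from h import *
np.set_printoptions(precision=3,suppress=True,linewidth=250)
s,M,p,g=state(); print(s["t"],M,p,g,s["joint_positions"],s["contact_force"])
E
```

```text
2.1 [[ 0.005 -0.001  1.   ]
 [-1.    -0.001  0.005]
 [ 0.001 -1.    -0.001]] [452.525 269.147 414.054] [452.391 269.06  259.354] [ 0.372  0.096  1.648 -0.     1.398  0.367] [ 0.105 -1.495  0.972]
```

>>> move_arm:
  commands: [2,22,-2,0,0,0,85,0,22,0,0,0,0,85,0,22,0,0,0,0,85,0,22,0,0,0,0,85,0,22,0,0,0,0,85,0,22,0,0,0,0,85,0,19,0,0,0,0,85,0,0,0,0,0,0,85]

```text
t: 2.77
eef_pos: [0.4482, 0.2644, 0.2589]
tcp_rot: [-0.497, 0.504, -0.501, 0.498]
contact_force: [-1.5, -0.4, -1.3]
gripper_width: 0.998
```

>>> move_arm:
  commands: [0,0,0,0,0,0,20,0,0,0,0,0,0,20,0,0,0,0,0,0,20,0,0,0,0,0,0,20,0,0,0,0,0,0,20,0,0,0,0,0,0,20,0,0,0,0,0,0,20,0,0,0,0,0,0,20]
  newtons: 80

```text
t: 3.43
eef_pos: [0.4511, 0.2656, 0.2651]
tcp_rot: [0.501, -0.5, 0.499, -0.5]
contact_force: [-2.1, -0.6, 6.7]
gripper_width: 0.271
```

```bash
cat > look.py <<'E'
import sys
from h import *
from plant import viewer
np.set_printoptions(precision=3,suppress=True,linewidth=250)
tag=sys.argv[1]
d={}
for n in sys.argv[2:]:
    p,z=viewer.snapshot(n); d[n]=(p,z,viewer.calibration(n))
    cv2.imwrite(f"pics/{n}_{tag}.png",cv2.resize(p[:,:,::-1],None,fx=1.5,fy=1.5,interpolation=cv2.INTER_CUBIC))
pickle.dump(d,open(f"snap_{tag}.pkl","wb"))
s,M,p,g=state(); print(s["t"],"tcp",p,"pinch",g,"F",s["contact_force"],"M",s["moment"],"w",s["gripper_width"]*85.4)
E
python3 look.py a side; python3 - <<'E'
from h import *
p=load("snap_a.pkl")["side"][0]; crop(p,220,110,340,250,5,"pics/sa.png")
E
```

```text
3.4833 tcp [451.103 265.551 265.084] pinch [451.413 265.682 110.384] F [-0.854 -0.527  6.118] M [-0.088  0.158 -0.056] w 23.141267248011975
```

View pics/sa.png

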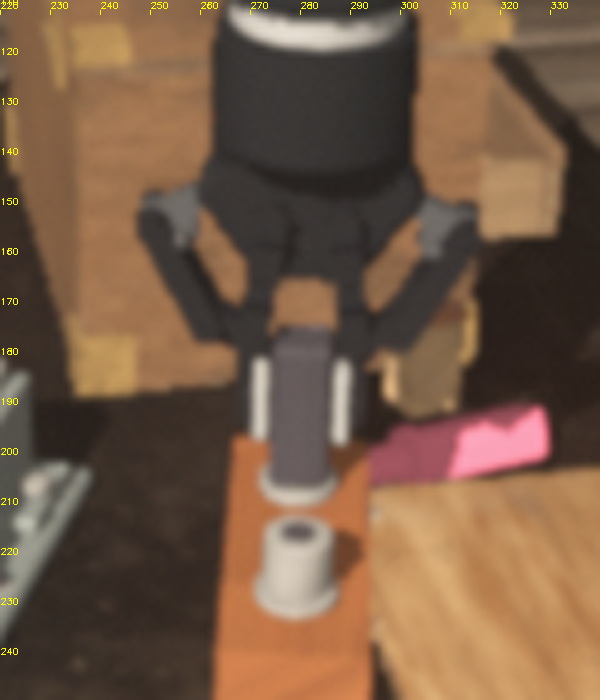

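>>> move_arm:
  commands: [0,-5,0,0,0,0,20,0,-10,0,0,0,0,20,0,-15,0,0,0,0,20,0,-20,0,0,0,0,20,0,-20,0,0,0,0,20,0,-20,0,0,0,0,20,0,0,0,0,0,0,20,0,0,0,0,0,0,20]

```text
t: 4.15
eef_pos: [0.4509, 0.2654, 0.3548]
tcp_rot: [0.501, -0.5, 0.499, -0.5]
contact_force: [0.5, -1.1, -2.2]
gripper_width: 0.273
```

```bash
python3 look.py b side top; python3 - <<'E'
from h import *
p=load("snap_b.pkl")["side"][0]; crop(p,220,90,340,230,5,"pics/sb.png")
E
```

```text
4.25 tcp [449.918 265.006 352.296] pinch [449.532 264.858 197.596] F [ 0.492 -0.483 -3.069] M [-0.018 -0.03   0.067] w 22.837828179232073
```

View pics/sb.png

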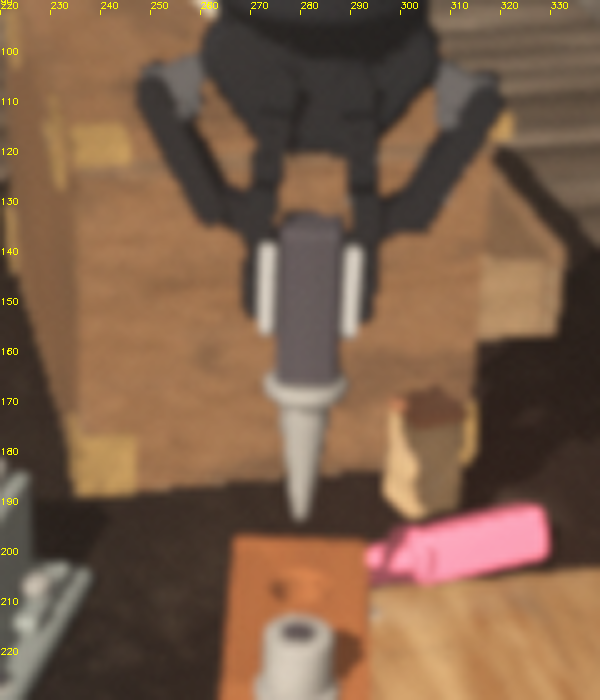

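View pics/top_b.png

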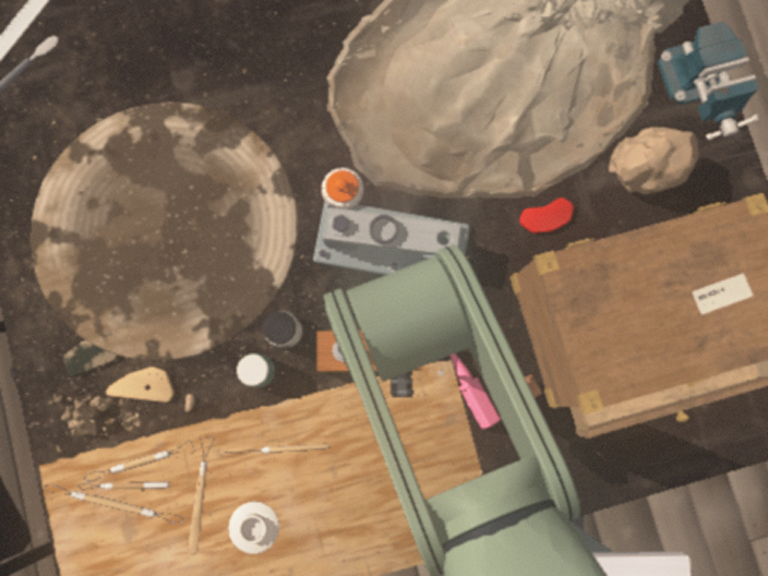

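```bash
python3 - <<'E'
from h import *
c=load("snap_b.pkl")["side"][2]
for z in (97,153-7,153-1,223-3): print(z,proj(c,[.4505,.2657,z/1000]))
E
```

```text
97 [279.6072017 193.335323 ]
146 [280.53539084 171.61328647]
152 [280.65300412 168.8608304 ]
220 [282.0512103  136.13917458]
```

>>> move_arm:
  commands: [10,0,22,0,0,0,20,10,0,22,0,0,0,20,10,0,22,0,0,0,20,10,0,22,0,0,0,20,10,0,22,0,0,0,20,10,0,22,0,0,0,20,10,0,23,0,0,0,20,0,0,0,0,0,0,20]

```text
t: 4.92
eef_pos: [0.6086, 0.1931, 0.3511]
tcp_rot: [-0.499, 0.5, -0.5, 0.501]
contact_force: [0.2, -1.0, -2.2]
gripper_width: 0.272
```

```bash
python3 look.py c side top; python3 - <<'E'
from h import *
d=load("snap_c.pkl");p=d["side"][0]; crop(p,160,80,260,220,5,"pics/sc.png")
crop(d["top"][0],240,100,320,190,7,"pics/tc.png")
c=d["side"][2]
for z in (97,146,152,220): print(z,proj(c,[.6058,.1968,z/1000]))
E
```

```text
5.0167 tcp [605.701 194.878 350.937] pinch [604.952 194.801 196.239] F [-0.062 -0.071 -3.09 ] M [ 0.018  0.004 -0.028] w 22.912868783949932
97 [208.54390749 173.84905172]
146 [207.37660917 153.29672487]
152 [207.22909415 150.69946523]
220 [205.482199   119.94232352]
```

View pics/sc.png

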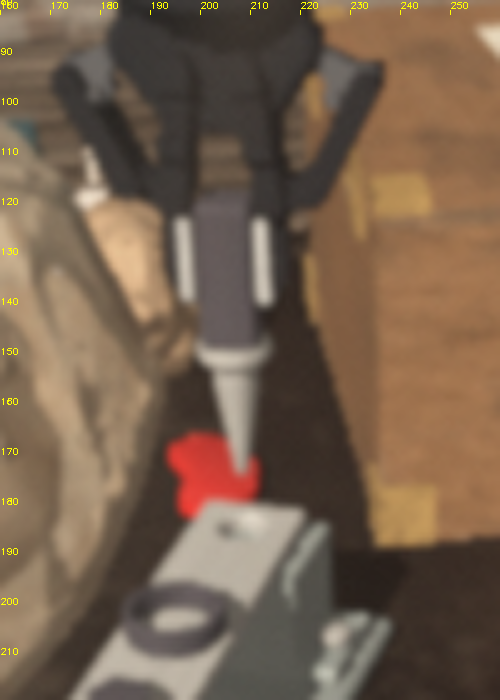

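View pics/tc.png

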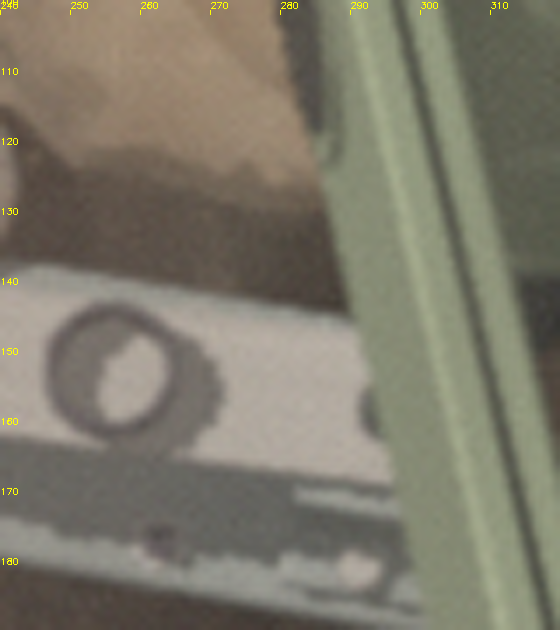

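>>> move_arm:
  commands: [0,8,0,0,0,0,20,0,8,0,0,0,0,20,0,7,0,0,0,0,20,0,5,0,0,0,0,20,0,5,0,0,0,0,20,0,5,0,0,0,0,20,0,0,0,0,0,0,20,0,0,0,0,0,0,20]

```text
t: 5.68
eef_pos: [0.6056, 0.1957, 0.3153]
tcp_rot: [-0.5, 0.501, -0.5, 0.499]
contact_force: [0.4, -0.1, -1.3]
gripper_width: 0.274
```

```bash
python3 look.py d side; python3 - <<'E'
from h import *
d=load("snap_d.pkl");p=d["side"][0]; crop(p,160,110,260,220,6,"pics/sd.png")
E
```

```text
5.7333 tcp [605.797 195.669 315.842] pinch [605.845 195.676 161.142] F [ 0.325 -0.079 -1.062] M [ 0.029 -0.052  0.034] w 23.311625637327122
```

View pics/sd.png

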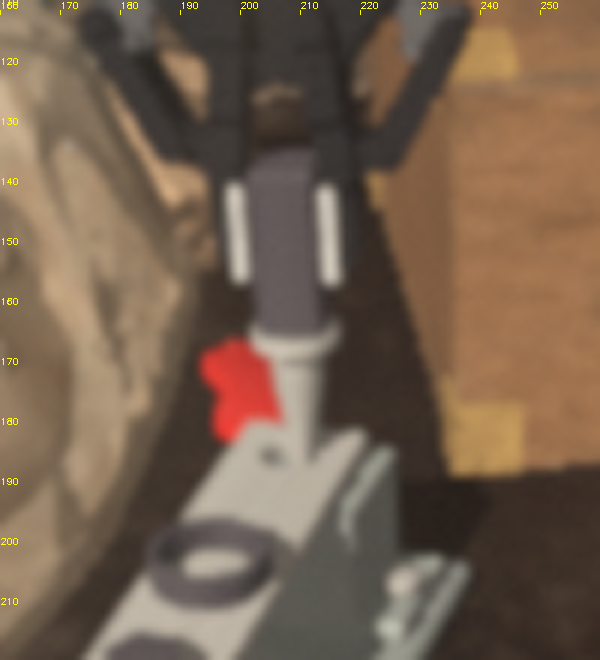

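>>> move_arm:
  commands: [0,3,0,0,0,0,20,0,3,0,0,0,0,20,0,3,0,0,0,0,20,0,3,0,0,0,0,20,0,2,0,0,0,0,20,0,0,0,0,0,0,20,0,0,0,0,0,0,20,0,0,0,0,0,0,20]

```text
t: 6.4
eef_pos: [0.6058, 0.1956, 0.3017]
tcp_rot: [0.501, -0.5, 0.499, -0.5]
contact_force: [0.8, 0.5, -3.1]
gripper_width: 0.27
```

>>> move_arm:
  commands: [0,2,0,0,0,0,20,0,2,0,0,0,0,20,0,2,0,0,0,0,20,0,2,0,0,0,0,20,0,0,0,0,0,0,20,0,0,0,0,0,0,20,0,0,0,0,0,0,20,0,0,0,0,0,0,20]

```text
t: 7.07
eef_pos: [0.6062, 0.1956, 0.294]
tcp_rot: [0.501, -0.5, 0.499, -0.5]
contact_force: [4.5, 0.3, -2.9]
gripper_width: 0.269
```

>>> move_arm:
  commands: [0,2,0,0,0,0,20,0,2,0,0,0,0,20,0,2,0,0,0,0,20,0,2,0,0,0,0,20,0,0,0,0,0,0,20,0,0,0,0,0,0,20,0,0,0,0,0,0,20,0,0,0,0,0,0,20]

```text
t: 7.73
eef_pos: [0.6058, 0.1957, 0.2856]
tcp_rot: [0.501, -0.5, 0.499, -0.5]
contact_force: [4.9, 0.4, 0.6]
gripper_width: 0.27
```

>>> move_arm:
  commands: [0,1,-0.5,0,0,0,20,0,1,-0.5,0,0,0,20,0,1,-0.5,0,0,0,20,0,1,-0.5,0,0,0,20,0,0,0,0,0,0,20,0,0,0,0,0,0,20,0,0,0,0,0,0,20,0,0,0,0,0,0,20]

```text
t: 8.4
eef_pos: [0.6035, 0.1958, 0.2813]
tcp_rot: [-0.5, 0.501, -0.5, 0.499]
contact_force: [4.0, 1.8, -0.7]
gripper_width: 0.268
```

>>> move_arm:
  commands: [0,1,-0.2,0,0,0,20,0,1,-0.2,0,0,0,20,0,1,-0.2,0,0,0,20,0,1,0,0,0,0,20,0,0,0,0,0,0,20,0,0,0,0,0,0,20,0,0,0,0,0,0,20,0,0,0,0,0,0,20]

```text
t: 9.07
eef_pos: [0.6032, 0.1958, 0.2777]
tcp_rot: [0.501, -0.5, 0.5, -0.5]
contact_force: [4.7, 1.8, 0.5]
gripper_width: 0.268
```

>>> move_arm:
  commands: [0,1,0,0,0,0,20,0,1,0,0,0,0,20,0,1,0,0,0,0,20,0,0,0,0,0,0,20,0,0,0,0,0,0,20,0,0,0,0,0,0,20,0,0,0,0,0,0,20,0,0,0,0,0,0,20]

```text
t: 9.73
eef_pos: [0.6032, 0.1957, 0.2745]
tcp_rot: [0.501, -0.5, 0.5, -0.499]
contact_force: [4.9, 2.8, 0.9]
gripper_width: 0.272
```

```bash
python3 look.py e side; python3 - <<'E'
from h import *
d=load("snap_e.pkl");p=d["side"][0]; crop(p,160,130,250,220,7,"pics/se.png")
E
```

```text
9.7833 tcp [603.195 195.754 274.559] pinch [603.24  195.822 119.859] F [3.838 2.291 0.219] M [ 0.616 -0.931 -0.014] w 23.217942432928545
```

View pics/se.png

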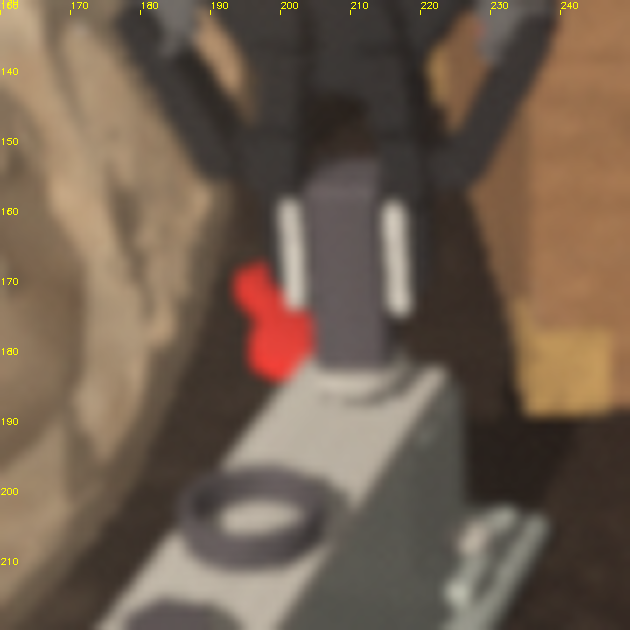

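>>> move_arm:
  commands: [-0.5,0,0,0,0,0,20,0,1,0,0,0,0,20,0,1,0,0,0,0,20,0,1,0,0,0,0,20,0,0,0,0,0,0,20,0,0,0,0,0,0,20,0,0,0,0,0,0,20,0,0,0,0,0,0,20]

```text
t: 10.45
eef_pos: [0.603, 0.196, 0.2713]
tcp_rot: [-0.5, 0.501, -0.5, 0.499]
contact_force: [4.3, 0.9, -1.0]
gripper_width: 0.271
```

>>> move_arm:
  commands: [0,1,0,0,0,0,20,0,0,0,0,0,0,20,0,1,0,0,0,0,20,0,0,0,0,0,0,20,0,1,0,0,0,0,20,0,0,0,0,0,0,20,0,0,0,0,0,0,20,0,0,0,0,0,0,20]

```text
t: 11.12
eef_pos: [0.603, 0.1961, 0.2691]
tcp_rot: [-0.5, 0.501, -0.5, 0.499]
contact_force: [1.9, 1.5, 4.7]
gripper_width: 0.268
```

>>> move_arm:
  commands: [0,0.5,0,0,0,0,20,0,0.3,0,0,0,0,20,0,0,0,0,0,0,20,0,0,0,0,0,0,20,0,0,0,0,0,0,20,0,0,0,0,0,0,20,0,0,0,0,0,0,20,0,0,0,0,0,0,20]

```text
t: 11.78
eef_pos: [0.603, 0.1961, 0.2691]
tcp_rot: [-0.5, 0.501, -0.5, 0.499]
contact_force: [-0.4, 1.5, 8.0]
gripper_width: 0.27
```

```bash
python3 look.py f side; python3 - <<'E'
from h import *
d=load("snap_f.pkl");p=d["side"][0]; crop(p,160,130,250,220,7,"pics/sf.png")
E
```

```text
11.8333 tcp [603.026 196.141 269.07 ] pinch [602.976 196.108 114.37 ] F [0.36  0.375 8.312] M [ 0.172 -0.047  0.001] w 23.244711520869323
```

View pics/sf.png

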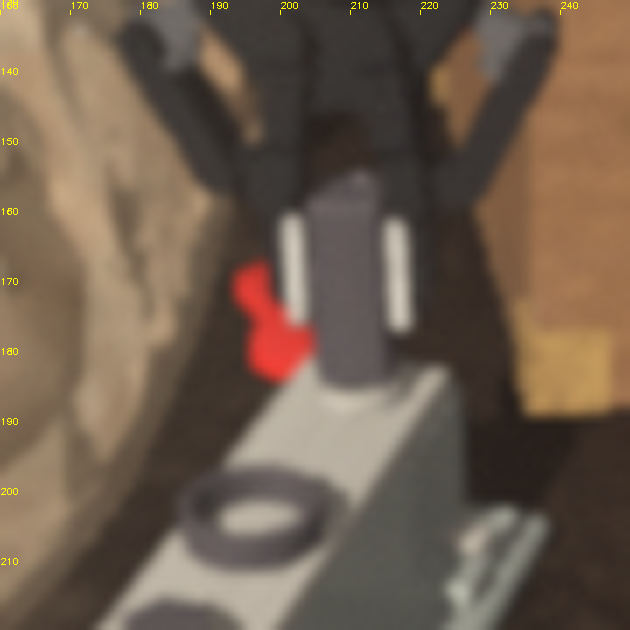

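>>> move_arm:
  commands: [0,0.5,0,0,0,0,20,0,0.5,0,0,0,0,20,0,0.4,0,0,0,0,20,0,0,0,0,0,0,20,0,0,0,0,0,0,20,0,0,0,0,0,0,20,0,0,0,0,0,0,20,0,0,0,0,0,0,20]

```text
t: 12.5
eef_pos: [0.6031, 0.1962, 0.269]
tcp_rot: [-0.5, 0.501, -0.499, 0.499]
contact_force: [-3.5, 0.3, 13.8]
gripper_width: 0.271
```

>>> move_arm:
  commands: [0,0.2,0,0,0,0,20,0,0,0,0,0,0,20,0,0,0,0,0,0,20,0,0,0,0,0,0,20,0,0,0,0,0,0,20,0,0,0,0,0,0,20,0,0,0,0,0,0,20,0,0,0,0,0,0,20]

```text
t: 13.17
eef_pos: [0.6031, 0.1962, 0.269]
tcp_rot: [-0.5, 0.501, -0.499, 0.499]
contact_force: [-3.0, 0.6, 14.8]
gripper_width: 0.269
```

>>> move_arm:
  commands: [0,-1,0,0,0,0,20,0,-1,0,0,0,0,20,0,0,-0.5,0,0,0,20,0,0,-0.3,0,0,0,20,0,0,0,0,0,0,20,0,0,0,0,0,0,20,0,0,0,0,0,0,20,0,0,0,0,0,0,20]

```text
t: 13.83
eef_pos: [0.6027, 0.1961, 0.2691]
tcp_rot: [0.501, -0.5, 0.499, -0.5]
contact_force: [1.7, 1.8, 6.4]
gripper_width: 0.271
```

>>> move_arm:
  commands: [0,-2,0,0,0,0,20,0,-2,0,0,0,0,20,0,-3,0,0,0,0,20,0,-4,0,0,0,0,20,0,-5,0,0,0,0,20,0,-6,0,0,0,0,20,0,-8,0,0,0,0,20,0,-8,0,0,0,0,20]

```text
t: 14.5
eef_pos: [0.601, 0.1957, 0.3047]
tcp_rot: [-0.498, 0.503, -0.501, 0.498]
contact_force: [-0.4, -0.1, -2.5]
gripper_width: 0.268
```

>>> move_arm:
  commands: [0,-8,0,0,0,0,20,0,-8,0,0,0,0,20,0,-8,0,0,0,0,20,0,-8,0,0,0,0,20,0,-8,0,0,0,0,20,0,-8,0,0,0,0,20,0,0,0,0,0,0,20,0,0,0,0,0,0,20]

```text
t: 15.17
eef_pos: [0.6025, 0.1961, 0.3553]
tcp_rot: [0.501, -0.5, 0.499, -0.5]
contact_force: [0.4, -1.0, -2.4]
gripper_width: 0.272
```

```bash
python3 look.py g side; python3 - <<'E'
from h import *
d=load("snap_g.pkl");p=d["side"][0]; crop(p,160,80,250,220,5,"pics/sg.png")
E
```

```text
15.2167 tcp [602.273 196.081 354.377] pinch [602.277 196.077 199.677] F [-0.268  0.389 -0.917] M [ 0.028 -0.013 -0.059] w 22.86921303490369
```

View pics/sg.png

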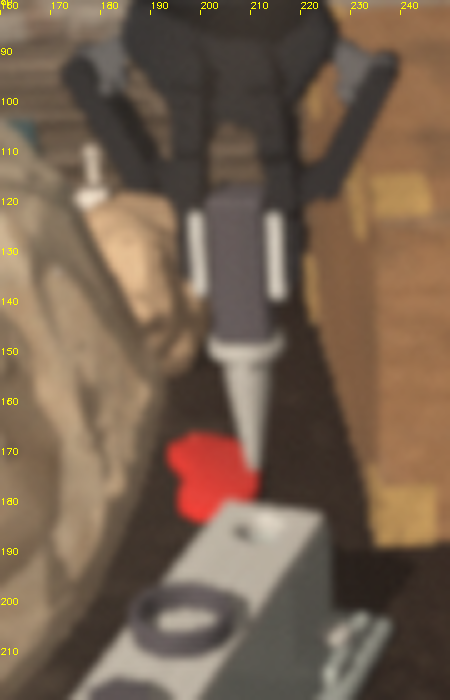

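>>> move_arm:
  commands: [-10,0,-22,0,0,0,20,-10,0,-22,0,0,0,20,-10,0,-22,0,0,0,20,-10,0,-22,0,0,0,20,-10,0,-22,0,0,0,20,-10,0,-22,0,0,0,20,-9.5,0,-19.6,0,0,0,20,0,0,0,0,0,0,20]

```text
t: 15.88
eef_pos: [0.4469, 0.2665, 0.353]
tcp_rot: [-0.5, 0.503, -0.5, 0.497]
contact_force: [-0.5, 0.2, -2.8]
gripper_width: 0.269
```

```bash
python3 look.py i side; python3 - <<'E'
from h import *
d=load("snap_i.pkl");p=d["side"][0]; crop(p,220,90,340,230,5,"pics/si.png")
E
```

```text
15.9333 tcp [448.624 265.929 353.378] pinch [448.268 265.813 198.678] F [ 0.833 -0.497 -2.249] M [-0.004 -0.077  0.005] w 23.433858278543088
```

View pics/si.png

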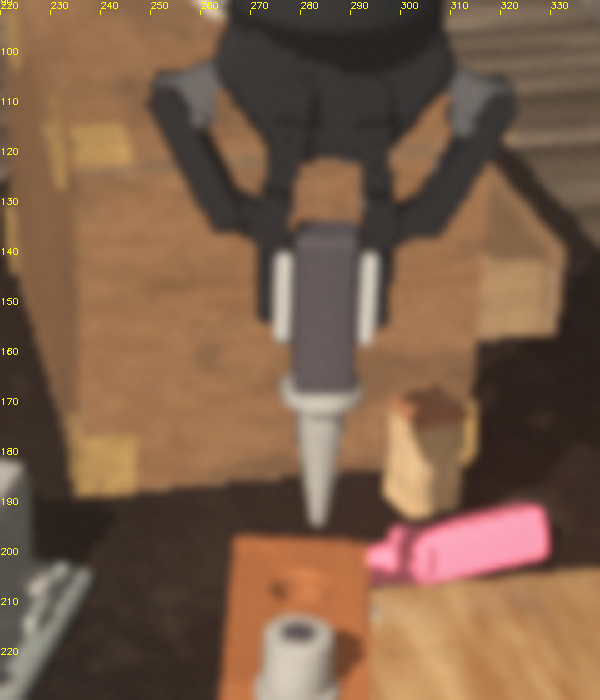

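>>> move_arm:
  commands: [0,0,0,0,0,0,20,0,0,0,0,0,0,20,0,0,0,0,0,0,20,0,0,0,0,0,0,20,0,2,0,0,0,0,20,0,3,0,0,0,0,20,0,3,0,0,0,0,20,0,0,0,0,0,0,20]

```text
t: 16.6
eef_pos: [0.4504, 0.2651, 0.3452]
tcp_rot: [-0.5, 0.501, -0.5, 0.499]
contact_force: [0.6, -0.5, -3.1]
gripper_width: 0.274
```

```bash
python3 look.py j side; python3 - <<'E'
from h import *
d=load("snap_j.pkl");p=d["side"][0]; crop(p,240,110,320,230,5,"pics/sj.png")
for z in (88,137): print(proj(d["side"][2],[.4505,.2657,z/1000]))
E
```

```text
16.65 tcp [450.392 265.132 345.512] pinch [450.163 265.046 190.812] F [ 0.612 -0.22  -1.909] M [0.003 0.025 0.059] w 23.191323729080892
[279.4427342  197.18428959]
[280.3606305  175.70313226]
```

View pics/sj.png

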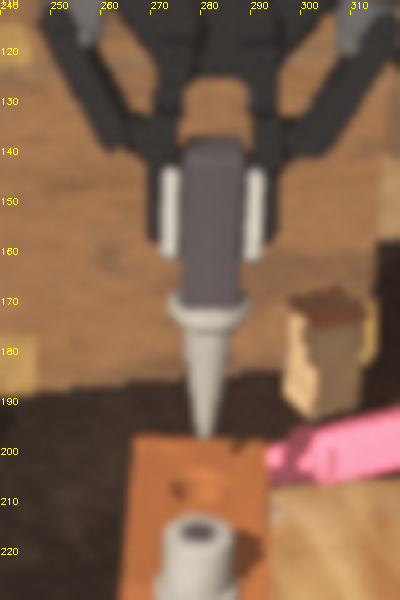

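Settled, and the tip is over the hole again at (279.5,197), as predicted. I'll lower the drift.

>>> move_arm:
  commands: [0,8,0,0,0,0,20,0,8,0,0,0,0,20,0,8,0,0,0,0,20,0,8,0,0,0,0,20,0,8,0,0,0,0,20,0,8,0,0,0,0,20,0,0,0,0,0,0,20,0,0,0,0,0,0,20]

```text
t: 17.32
eef_pos: [0.4503, 0.2652, 0.2974]
tcp_rot: [-0.5, 0.501, -0.5, 0.499]
contact_force: [-0.3, 0.4, -1.1]
gripper_width: 0.271
```

>>> move_arm:
  commands: [0,6,0,0,0,0,20,0,6,0,0,0,0,20,0,6,0,0,0,0,20,0,5,0,0,0,0,20,0,4,0,0,0,0,20,0,2,0,0,0,0,20,0,0,0,0,0,0,20,0,0,0,0,0,0,20]

```text
t: 17.98
eef_pos: [0.4506, 0.2653, 0.2692]
tcp_rot: [-0.5, 0.501, -0.5, 0.499]
contact_force: [-0.6, -0.3, -2.4]
gripper_width: 0.27
```

>>> move_arm:
  commands: [0,1,0,0,0,0,20,0,1,0,0,0,0,20,0,1,0,0,0,0,20,0,1,0,0,0,0,20,0,0.5,0,0,0,0,20,0,0,0,0,0,0,20,0,0,0,0,0,0,20,0,0,0,0,0,0,20]

```text
t: 18.65
eef_pos: [0.4507, 0.2653, 0.2651]
tcp_rot: [0.501, -0.5, 0.499, -0.5]
contact_force: [-1.2, -0.3, 1.5]
gripper_width: 0.273
```

>>> move_arm:
  commands: [0,0,0,0,0,0,40,0,0,0,0,0,0,60,0,0,0,0,0,0,85,0,0,0,0,0,0,85,0,0,0,0,0,0,85,0,0,0,0,0,0,85,0,-5,0,0,0,0,85,0,-10,0,0,0,0,85]

```text
t: 19.32
eef_pos: [0.45, 0.265, 0.279]
tcp_rot: [-0.499, 0.502, -0.5, 0.499]
contact_force: [0.6, -0.3, -0.6]
gripper_width: 0.998
```

>>> move_arm:
  commands: [0,-20,0,0,0,0,85,0,-20,0,0,0,0,85,0,-20,0,0,0,0,85,0,-20,0,0,0,0,85,0,0,0,0,0,0,85,0,0,0,0,0,0,85,0,0,0,0,0,0,85,0,0,0,0,0,0,85]

```text
t: 19.98
eef_pos: [0.45, 0.2651, 0.3586]
tcp_rot: [-0.5, 0.501, -0.5, 0.499]
contact_force: [-0.4, 0.7, 0.0]
gripper_width: 0.996
```

```bash
python3 look.py k side top; python3 - <<'E'
from h import *
d=load("snap_k.pkl");p=d["side"][0]; crop(p,160,90,340,270,4,"pics/sk.png")
crop(d["top"][0],200,125,320,185,6,"pics/tk.png")
E
```

```text
20.0833 tcp [450.117 265.106 358.404] pinch [449.71  264.954 203.704] F [ 0.489  0.063 -1.053] M [0.023 0.006 0.052] w 84.65550424781645
```

View pics/sk.png

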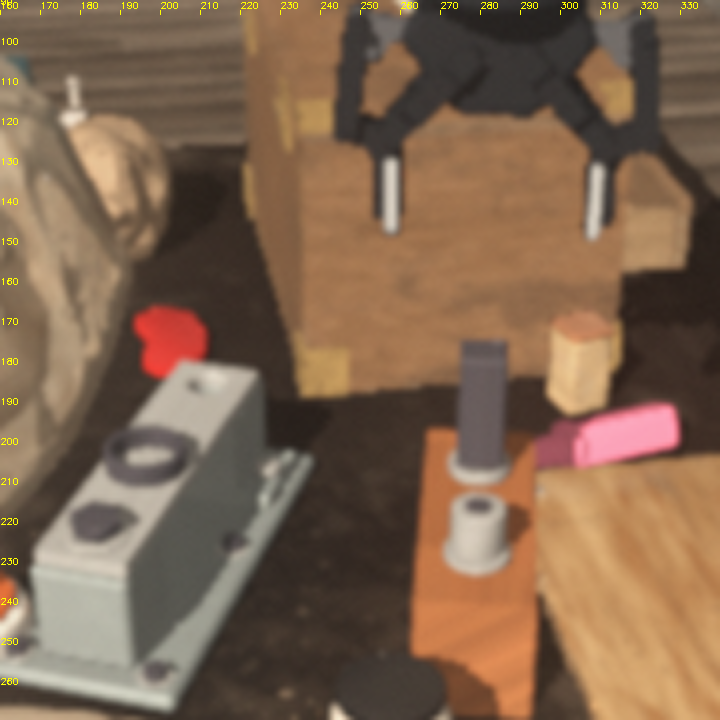

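View pics/tk.png

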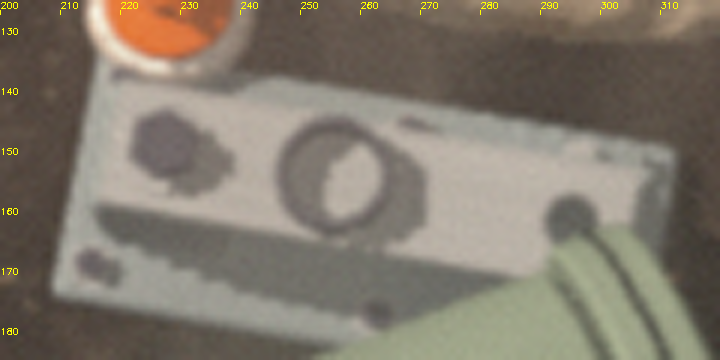

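>>> move_arm:
  commands: [-15,0,0,0,0,0,85,-20,0,0,0,0,0,85,-20,0,0,0,0,0,85,-15,0,0,0,0,0,85,-5,15,0,0,0,0,85,0,20,0,0,0,0,85,0,20,0,0,0,0,85,0,0,0,0,0,0,85]

```text
t: 20.75
eef_pos: [0.4484, 0.3395, 0.2996]
tcp_rot: [-0.497, 0.504, -0.5, 0.498]
contact_force: [-0.6, -0.6, -0.9]
gripper_width: 0.997
```

>>> move_arm:
  commands: [0,20,0,0,0,0,85,0,15,0,0,0,0,85,0,10,0,0,0,0,85,0,8,0,0,0,0,85,0,3.5,0,0,0,0,85,0,0,0,0,0,0,85,0,0,0,0,0,0,85,0,0,0,0,0,0,85]

```text
t: 21.42
eef_pos: [0.4509, 0.3405, 0.2493]
tcp_rot: [0.501, -0.5, 0.499, -0.5]
contact_force: [0.8, -0.0, 0.5]
gripper_width: 0.997
```

```bash
python3 look.py l side; python3 - <<'E'
from h import *
d=load("snap_l.pkl");p=d["side"][0]; crop(p,220,120,340,260,5,"pics/sl.png")
E
```

```text
21.4667 tcp [450.928 340.528 249.368] pinch [451.206 340.676  94.668] F [-0.038  0.613  0.293] M [-0.008  0.009 -0.002] w 85.22397117649345
```

View pics/sl.png

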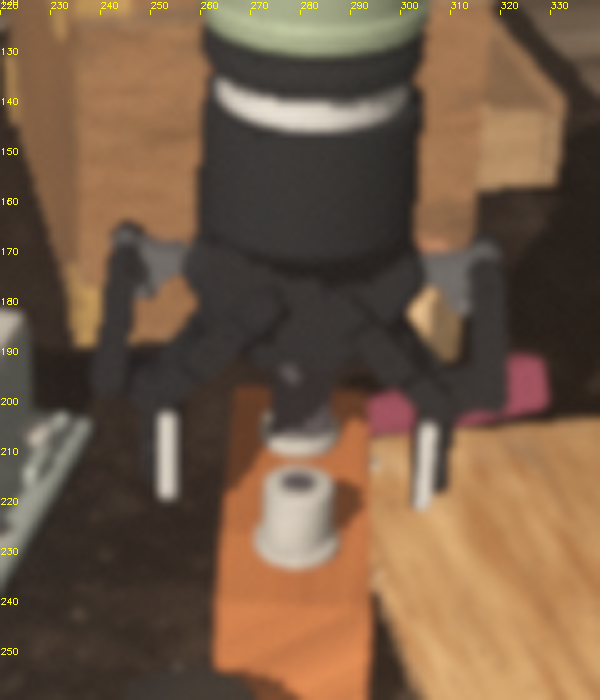

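>>> move_arm:
  commands: [0,2,0,0,0,0,85,0,0,0,0,0,0,23,0,0,0,0,0,0,23,0,0,0,0,0,0,23,0,0,0,0,0,0,23,0,0,0,0,0,0,23,0,0,0,0,0,0,23,0,0,0,0,0,0,23]
  newtons: 70

```text
t: 22.13
eef_pos: [0.4505, 0.3404, 0.2466]
tcp_rot: [0.501, -0.5, 0.499, -0.499]
contact_force: [-1.0, -0.8, 2.1]
gripper_width: 0.285
```

```bash
python3 look.py m side; python3 - <<'E'
from h import *
d=load("snap_m.pkl");p=d["side"][0]; crop(p,240,170,320,250,7,"pics/sm.png")
E
```

```text
22.1833 tcp [450.514 340.367 246.609] pinch [450.554 340.391  91.909] F [-0.002 -0.837  2.512] M [-0.076  0.128 -0.047] w 24.23339215175816
```

View pics/sm.png

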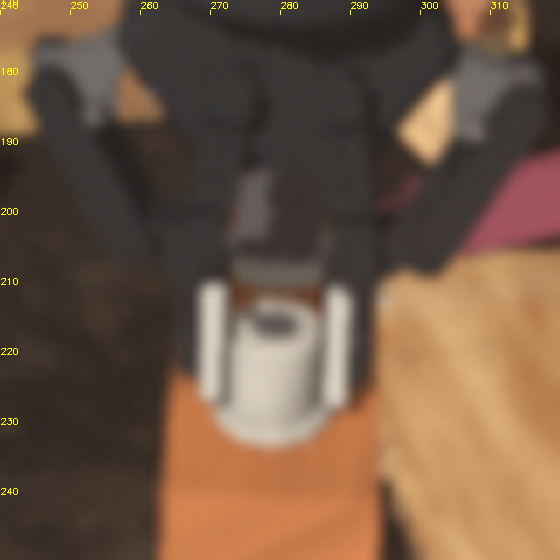

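>>> move_arm:
  commands: [0,-5,0,0,0,0,23,0,-10,0,0,0,0,23,0,-15,0,0,0,0,23,0,-20,0,0,0,0,23,0,-20,0,0,0,0,23,0,-8,0,0,0,0,23,0,0,0,0,0,0,23,0,0,0,0,0,0,23]

```text
t: 22.85
eef_pos: [0.4504, 0.3403, 0.3245]
tcp_rot: [0.501, -0.5, 0.499, -0.5]
contact_force: [-0.5, -0.0, -1.9]
gripper_width: 0.282
```

```bash
python3 look.py n side; python3 - <<'E'
from h import *
d=load("snap_n.pkl");p=d["side"][0]; crop(p,220,120,320,240,6,"pics/sn.png")
for z in (26+78,66+78,94+78): print(proj(d["side"][2],[.4502,.3415,z/1000]))
E
```

```text
22.9 tcp [450.014 340.045 323.427] pinch [449.805 339.929 168.727] F [-0.252  0.502 -2.444] M [-0.003  0.042  0.008] w 24.16358766613059
[278.82257084 211.18583235]
[279.62290924 192.44182882]
[280.20971449 178.69879262]
```

View pics/sn.png

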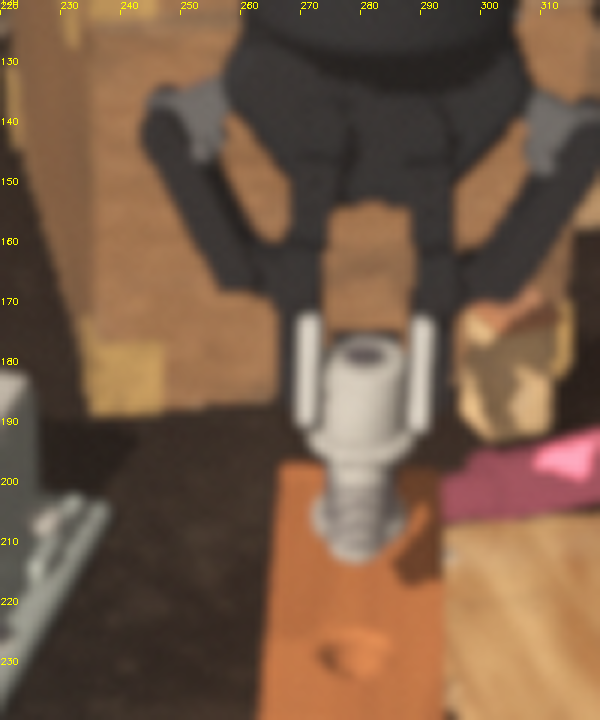

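>>> move_arm:
  commands: [18,0,19,0,0,0,23,21,0,22,0,0,0,23,21,0,22,0,0,0,23,21,0,22,0,0,0,23,21,0,22,0,0,0,23,21,0,22,0,0,0,23,16,0,17,0,0,0,23,5.2,0,6.2,0,0,0,23]

```text
t: 23.57
eef_pos: [0.6046, 0.1934, 0.3221]
tcp_rot: [-0.499, 0.501, -0.5, 0.5]
contact_force: [0.3, 0.2, -0.6]
gripper_width: 0.284
```

>>> move_arm:
  commands: [0,0,0,0,0,0,23,0,0,0,0,0,0,23,0,0,0,0,0,0,23,0,0,0,0,0,0,23,0,3,0,0,0,0,23,0,5,0,0,0,0,23,0,5,0,0,0,0,23,0,0,0,0,0,0,23]

```text
t: 24.23
eef_pos: [0.602, 0.1967, 0.3095]
tcp_rot: [-0.5, 0.502, -0.5, 0.499]
contact_force: [0.1, -0.9, -2.6]
gripper_width: 0.28
```

```bash
python3 look.py o side; python3 - <<'E'
from h import *
d=load("snap_o.pkl");p=d["side"][0]; crop(p,160,90,250,210,6,"pics/so.png")
for z in (70,91,131,159): print(proj(d["side"][2],[.6025,.1972,z/1000]))
E
```

```text
24.2833 tcp [602.257 196.595 310.004] pinch [601.88  196.529 155.304] F [ 0.391 -0.346 -1.137] M [-0.01  -0.033  0.023] w 23.98244303570421
[210.61627556 184.85004436]
[210.15567763 176.43907112]
[209.24752259 159.85526332]
[208.58650666 147.78445956]
```

View pics/so.png

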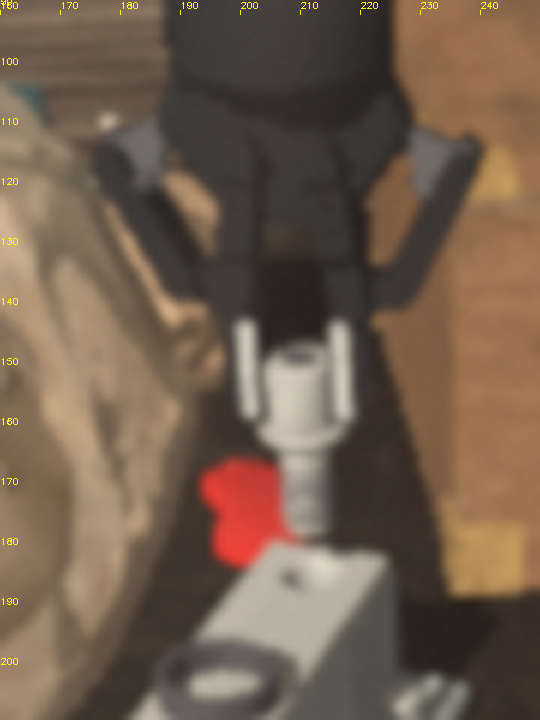

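>>> move_arm:
  commands: [0.4,4,0.5,0,0,0,23,0,4,0,0,0,0,23,0,4,0,0,0,0,23,0,3,0,0,0,0,23,0,0,0,0,0,0,23,0,0,0,0,0,0,23,0,0,0,0,0,0,23,0,0,0,0,0,0,23]

```text
t: 24.95
eef_pos: [0.6036, 0.196, 0.2966]
tcp_rot: [0.501, -0.5, 0.499, -0.5]
contact_force: [0.0, -0.3, -1.1]
gripper_width: 0.283
```

>>> move_arm:
  commands: [0,0,0,0,0,0,23,0,1.5,0,0,0,0,23,0,1.5,0,0,0,0,23,0,1.5,0,0,0,0,23,0,1.5,0,0,0,0,23,0,0,0,0,0,0,23,0,0,0,0,0,0,23,0,0,0,0,0,0,23]

```text
t: 25.62
eef_pos: [0.6034, 0.196, 0.2902]
tcp_rot: [-0.5, 0.501, -0.499, 0.499]
contact_force: [-0.8, 0.7, -0.9]
gripper_width: 0.283
```

>>> move_arm:
  commands: [0,0,-0.6,0,0,0,23,0,0,0,0,0,0,23,0,1,0,0,0,0,23,0,1,0,0,0,0,23,0,1,0,0,0,0,23,0,1,0,0,0,0,23,0,0,0,0,0,0,23,0,0,0,0,0,0,23]

```text
t: 26.28
eef_pos: [0.6028, 0.196, 0.2861]
tcp_rot: [-0.5, 0.501, -0.5, 0.499]
contact_force: [-0.0, 0.5, -1.3]
gripper_width: 0.283
```

Going in without resistance. Deeper.

>>> move_arm:
  commands: [0,1,0,0,0,0,23,0,1,0,0,0,0,23,0,1,0,0,0,0,23,0,1,0,0,0,0,23,0,1,0,0,0,0,23,0,1,0,0,0,0,23,0,0,0,0,0,0,23,0,0,0,0,0,0,23]

```text
t: 26.95
eef_pos: [0.6028, 0.196, 0.2802]
tcp_rot: [-0.5, 0.501, -0.5, 0.499]
contact_force: [0.3, 0.9, -1.1]
gripper_width: 0.286
```

>>> move_arm:
  commands: [0,1.5,0,0,0,0,23,0,1.5,0,0,0,0,23,0,1.5,0,0,0,0,23,0,1.5,0,0,0,0,23,0,1.5,0,0,0,0,23,0,1.5,0,0,0,0,23,0,0,0,0,0,0,23,0,0,0,0,0,0,23]

```text
t: 27.62
eef_pos: [0.6028, 0.196, 0.2711]
tcp_rot: [-0.5, 0.501, -0.5, 0.499]
contact_force: [0.0, -0.1, -1.7]
gripper_width: 0.284
```

>>> move_arm:
  commands: [0,2,0,0,0,0,23,0,2,0,0,0,0,23,0,2,0,0,0,0,23,0,2,0,0,0,0,23,0,2,0,0,0,0,23,0,2,0,0,0,0,23,0,2,0,0,0,0,23,0,0,0,0,0,0,23]

```text
t: 28.28
eef_pos: [0.6026, 0.196, 0.2566]
tcp_rot: [-0.5, 0.501, -0.5, 0.499]
contact_force: [-0.2, -0.0, -2.5]
gripper_width: 0.281
```

>>> move_arm:
  commands: [0,1,0,0,0,0,23,0,1,0,0,0,0,23,0,1,0,0,0,0,23,0,1,0,0,0,0,23,0,0.5,0,0,0,0,23,0,0.5,0,0,0,0,23,0,0.5,0,0,0,0,23,0,0,0,0,0,0,23]

```text
t: 28.95
eef_pos: [0.6028, 0.196, 0.2517]
tcp_rot: [-0.5, 0.501, -0.5, 0.499]
contact_force: [0.1, 0.8, -1.9]
gripper_width: 0.282
```

>>> move_arm:
  commands: [0,0.5,0,0,0,0,23,0,0.5,0,0,0,0,23,0,0.5,0,0,0,0,23,0,0,0,0,0,0,23,0,0,0,0,0,0,23,0,0,0,0,0,0,23,0,0,0,0,0,0,23,0,0,0,0,0,0,23]

```text
t: 29.62
eef_pos: [0.6029, 0.196, 0.2506]
tcp_rot: [0.501, -0.5, 0.499, -0.5]
contact_force: [-0.9, -0.1, 2.1]
gripper_width: 0.282
```

>>> move_arm:
  commands: [0,0,0,0,0,0,35,0,0,0,0,0,0,50,0,0,0,0,0,0,70,0,0,0,0,0,0,85,0,0,0,0,0,0,85,0,0,0,0,0,0,85,0,-3,0,0,0,0,85,0,-8,0,0,0,0,85]

```text
t: 30.28
eef_pos: [0.6022, 0.1959, 0.2602]
tcp_rot: [-0.5, 0.501, -0.5, 0.499]
contact_force: [-0.2, -0.1, -0.8]
gripper_width: 0.998
```

>>> move_arm:
  commands: [0,-15,0,0,0,0,85,0,-20,0,0,0,0,85,0,-20,0,0,0,0,85,0,-20,0,0,0,0,85,0,-20,0,0,0,0,85,0,-20,0,0,0,0,85,0,0,0,0,0,0,85,0,0,0,0,0,0,85]

```text
t: 30.95
eef_pos: [0.6033, 0.1961, 0.3787]
tcp_rot: [0.502, -0.499, 0.499, -0.5]
contact_force: [0.4, 0.0, -0.4]
gripper_width: 0.994
```

>>> move_arm:
  commands: [30,0,-30,0,0,0,85,30,0,-28,0,0,0,85,30,0,-28,0,0,0,85,30,0,-28,0,0,0,85,30,0,-28,0,0,0,85,30,0,-28,0,0,0,85,20,0,-10,0,0,0,85,0,0,0,0,0,0,85]

```text
t: 31.62
eef_pos: [0.421, -0.006, 0.3745]
tcp_rot: [0.498, -0.501, 0.501, -0.5]
contact_force: [0.9, 0.1, -0.3]
gripper_width: 0.996
```

```bash
python3 look.py p side top; python3 - <<'E'
from h import *
d=load("snap_p.pkl");p=d["side"][0]; crop(p,150,110,330,260,4,"pics/sp.png")
c=d["top"][2]; z=d["top"][1]
for u,v in [(295,160),(296,161),(264,232)]: print(u,v,world(c,u,v,np.median(z[v-1:v+2,u-1:u+2]))*1000)
E
```

```text
31.7167 tcp [423.181  -4.185 375.362] pinch [422.989  -4.045 220.663] F [-0.274  0.217 -0.667] M [0.009 0.007 0.013] w 84.8334654505089
295 160 [600.13007513 200.05236456  96.98767476]
296 161 [597.90462464 198.0310863   97.32340762]
264 232 [447.83196789 267.68368734 136.10090109]
```

View pics/sp.png

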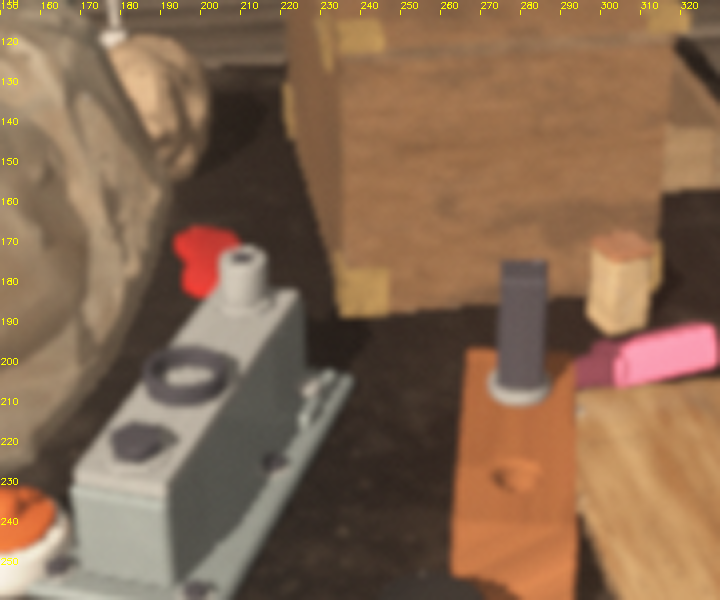

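View pics/top_p.png

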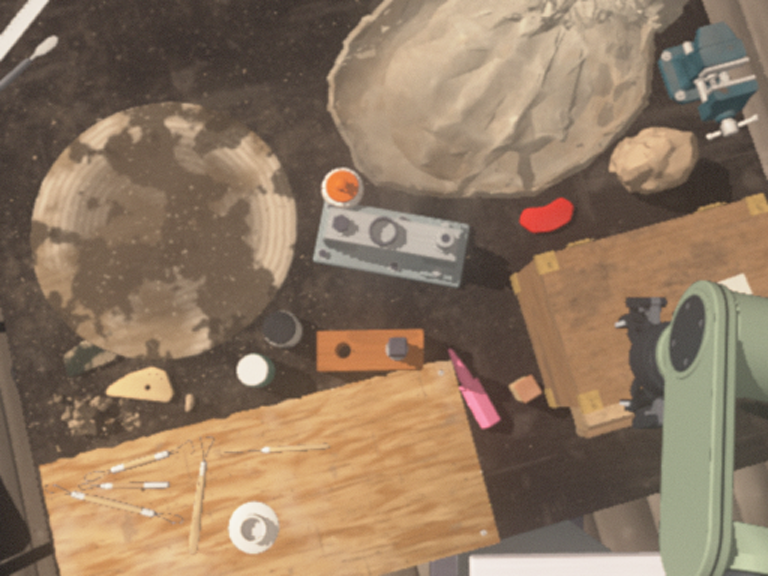

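```bash
python3 -c "
from plant import robot
print(robot.hand_in())"
```

```text
the job is handed in; nothing more can be done
None
```

The job is done and handed in at about 32 s.

- **Drift:** I worked it down through the strap into the boss until the collar seated. I then pressed it home with a steady reading of about 15 N; adding its own weight, roughly 17 N. After that I drew it out and stood it back in its own hole in the stand.
- **Bolt:** It went down through both holes with almost no resistance, until the flange seated on the strap. No force reading on drift or bolt came near 40 N.

Last checks:
- **Pictures:** They show the bolt upright and seated. Its head top measured about 97 mm above the table, against 98 mm expected. The drift is upright in the stand.
- **Jars and stamp:** They are where they were in the first picture.
- **Gripper:** It is open and clear of everything.

**Pink look-alike:** It toppled early on, before I reached the stand. It had been balanced on its tip, and my gripper passed about 10 cm above it, so I think it fell on its own, but I did not see it fall. It now lies on the table next to the stand.

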